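# Sort the stray pastries onto their display boards

## Task

Four pastries have been left standing on the counter: sort them onto the three wooden boards, each beside its own kind. Set every one flat in the middle of an empty paper liner on the board that already shows a pastry like it, one pastry to a liner, the croissant and the cake slice lying lengthwise along their boards, and leave the pastries already on the boards where they are.

Things in the scene. Friction and masses are not known exactly. Their poses are not given: they have to be found in the camera images.
- croissant: the loose butter croissant, brown, ridged, a slightly curved crescent, 65 x 133 x 49 mm; origin under its centre, z up, y along its length; grasp across its middle, about 64 mm along x. 55 g. Stands on the counter between the boards.
- slice: the loose cake slice, rectangular, red top with a line of cream, 70 x 106 mm; body 34 mm high, cream to 49 mm; origin under its centre, z up, y along its length; rigid, grasp the body across its 68 mm width (along x; mid-width 1 mm to -x of the origin). 95 g. Stands on the counter between the boards.
- cookie_a: a loose round flat chocolate chip cookie, 68 mm across, 14 mm thick; origin under its centre, z up; any yaw is as good as any other. 40 g. Lies on the counter between the boards, in front of a tall open tin (front face near x = 0.73): pinch it with the fingers left and right (closing along world y), so that the gripper's body clears the tin.
- cookie_b: another loose cookie, just like cookie_a.
- croissant_board: fixed pale wooden board, flat, no rim, 310 (x) x 100 (y) x 10 mm; origin centred under it, top 10 mm above; x lengthwise, away from the robot. Thin flat paper liners on its centre line (y = 0): two oblong liners 140 x 78 mm, the empty one at x = -80 mm, the one at x = +80 mm holding shown_croissant. A croissant lies with its length along the board.
- slice_board: fixed pale wooden board, flat, no rim, 310 (x) x 100 (y) x 10 mm; origin centred under it, top 10 mm above; x lengthwise, away from the robot. Thin flat paper liners on its centre line (y = 0): two oblong liners 116 x 78 mm, the empty one at x = -75 mm, the one at x = +75 mm holding shown_slice. A slice lies with its length along the board.
- cookie_board: fixed pale wooden board, flat, no rim, 310 (x) x 100 (y) x 10 mm; origin centred under it, top 10 mm above; x lengthwise, away from the robot. Thin flat paper liners on its centre line (y = 0): three round liners 80 mm across, the empty ones at x = -95 mm and x = -5 mm, the one at x = +85 mm holding shown_cookie.
- shown_croissant: a croissant like the loose one, already lying at the far end of its board; loose, to be left alone. Origin under its centre.
- shown_slice: a cake slice like the loose one, already lying at the far end of its board; loose, to be left alone. Origin under its centre.
- shown_cookie: a cookie like the loose ones, already lying at the far end of its board; loose, to be left alone. Origin under its centre.
Mind the look-alikes: they are no part of the job. Leave any purple look-alike of the cookie_b alone.

How it is judged:
At the end, for the whole second after the job is handed in: Croissant, slice and cookies each on an empty liner of their own board, one per liner: within 15 mm of its middle along and across, flat (0.15 rad), croissant and slice lengthwise within 0.2 rad, at rest. Pastries already on the boards never moved over 15 mm (x of croissant in the frame of croissant_board between -0.095 and -0.065 m and y of croissant in the frame of croissant_board between -0.015 and 0.015 m and z of croissant in the frame of croissant_board between 0.005 and 0.015 m and angle between each of croissant, slice's own z axis and vertical below 0.15 rad and linear speed of each of croissant, slice below 0.02 m/s and angle between the y axis of croissant and the x axis of croissant_board, either way round below 0.2 rad and x of slice in the frame of slice_board between -0.09 and -0.06 m and y of slice in the frame of slice_board between -0.015 and 0.015 m and z of slice in the frame of slice_board between 0.005 and 0.015 m and angle between the y axis of slice and the x axis of slice_board, either way round below 0.2 rad and ((x of cookie_a in the frame of cookie_board between -0.11 and -0.08 m and y of cookie_a in the frame of cookie_board between -0.015 and 0.015 m and z of cookie_a in the frame of cookie_board between 0.005 and 0.015 m and angle between each of cookie_a, cookie_b's own z axis and vertical below 0.15 rad and linear speed of each of cookie_a, cookie_b below 0.02 m/s and x of cookie_b in the frame of cookie_board between -0.02 and 0.01 m and y of cookie_b in the frame of cookie_board between -0.015 and 0.015 m and z of cookie_b in the frame of cookie_board between 0.005 and 0.015 m) or (x of cookie_b in the frame of cookie_board between -0.11 and -0.08 m and y of cookie_b in the frame of cookie_board between -0.015 and 0.015 m and z of cookie_b in the frame of cookie_board between 0.005 and 0.015 m and angle between each of cookie_b, cookie_a's own z axis and vertical below 0.15 rad and linear speed of each of cookie_b, cookie_a below 0.02 m/s and x of cookie_a in the frame of cookie_board between -0.02 and 0.01 m and y of cookie_a in the frame of cookie_board between -0.015 and 0.015 m and z of cookie_a in the frame of cookie_board between 0.005 and 0.015 m))); the robot touches nothing.
It fails at once if a pastry that was already on a board is shifted by more than 15 mm (distance of any of shown_croissant, shown_slice, shown_cookie from where it was at the start of the episode above 0.015 m).
It also fails if it takes over 102 s, if anything falls off the work surface, if the arm or the gripper's body presses on something with over 40 N, if the wrist force passes 120 N, or if a joint passes its speed limit or range.

## Robot

A 7-joint arm with a two-finger parallel gripper is mounted at the origin on a cart in front of the work surface, level with it; the furniture and walls round the work are solid. World frame = base frame: x ahead of the robot, y to its left, z up, the work surface at z = 0. Lengths are in m, angles in rad, forces in N, time in s.
With the tool pointing down it reaches from about 0.4 to 0.85 m from the base axis. Payload 4.5 kg.
Tool frame: the origin (TCP) lies at the very end of the fingers, on their centre line; the grasp point (between the pads) lies 19 mm behind it; z points along the fingers, y is the line along which they close (so a half turn about z gives the same grasp; the last joint's range is limited). The gripper opens to 88 mm and grips with 3 to 60 N. Pads are 18 mm wide; open, the fingers measure 123 mm over their backs; the gripper's body (75 mm by 187 mm) begins 45 mm behind the grasp point.
Start: joints at [-1.283, 0.689, -0.195, 1.565, 0.157, 0.902, -0.215], TCP at [0.157, 0.605, 0.239] pointing down, gripper open.
Joint ranges: [-3.01, 3.01], [-0.46, 2.08], [-1.47, 1.51], [0.13, 2.56], [-1, 4.14], [0.04, 2.09], [-2.66, 2.66]. Speed limits (rad/s): [2.57, 2.57, 3.14, 3.14, 3.14, 3.14, 3.14].

## Interface

Orientations are given as a unit quaternion [w, x, y, z].
In Python, from plant import arm gives the robot as it stands.
- The arm moves only by the shell command python3 -m handwheel 'ROWS' [OPENING] [FORCE]. ROWS is JSON, one flat list of numbers, 4 for each row, row after row: the shift along the tool's x, y, z in m, then the turn about the tool's z in rad. A call has 1 to 5 rows; each row is the pose to reach, as a shift and turn from the pose commanded when the call began, along the tool's axes at that moment; what a row does not reach only later rows make up. A row lasts 1/12 s, in which the tool goes at most 41.7 mm and 7.16 degrees, less where a joint would pass 70% of its speed; a pose out of reach is approached as far as the arm can. A call with a gripper value outside its range is refused whole. OPENING is the closure, from -1 (fully open) to 1 (shut), set as the call begins (- or left out, the last holds). The fingers move at their own pace and stop on an object; FORCE is the grip in N (left out, the last holds). Time passes only in rows, so rows that repeat a pose let the fingers close. It gives the time, the measured TCP pose, the force, the opening and the grip force at its end, in the units of the state.
- arm.state(): the state, without advancing time (a new reading comes with each control period).
- arm.read_camera(name): name is "scene" or "top" or "wrist"; returns the picture (480x640x3 uint8, red, green, blue); there is no depth.
- arm.camera_info(name): a dict with "fx", "fy", "cx", "cy" (pixels), "R" (3x3) and "t" (3): a world point X has camera coordinates R X + t. Camera axes: x right, y down, z forward; pixel columns grow to the right and rows downward; lengths in m; the calibration is good to about 2 mm. A picture is of the moment at which its call begins: read the wrist's pose just before it. camera_info takes no time and is no camera call; for the wrist camera it gives the pose at the moment of the call.
- arm.finish_job(): hands the job in; it is judged then, once.
Trained networks look in the newest picture that a camera, given by its name, has taken for a name from the list of things; names that differ only in an ending like _2 or _b are one class to them, and where a whole thing is asked for, a point or a joint stands for the part that bears it (a point fixed in the world has none). Each returns a list of dicts, best first, with "conf" (0 to 1); they miss things now and then, are a little off and sometimes report something else, mostly with a low value. They report only what shows in the picture. A call takes as long as a camera call. They do not tell look-alikes from the thing itself.
- arm.regions_of(camera, target): "region" (480x640 bool, what is visible of it) and "centre" ([column, row] in pixels, amid what is visible of it).
The state is a dict: "time_s": time; "qpos": joint angles; "joint_vel": joint speeds; "joint_torque": joint torques, N m; "ee_pos": TCP position; "eef_rot": TCP orientation; "wrist_force": force on the tool from outside, world axes, zero at the start; "wrist_torque": the same for the moment, N m; "gripper_width": opening from 0.0 (shut) to 1.0 (fully open); "grip_force": force on a finger pad.
Only numpy, scipy, OpenCV 4.12 (cv2) and the standard library are available. Lean on these libraries where they do the work, as an engineer would, in place of code of your own. Each camera call takes 0.05 s, during which the arm holds its last target. There are 200 camera calls.

## Working session

There is one attempt and no reset: what is moved stays moved. The work goes in short steps, Python scripts to look and compute and a shell command to move; the robot and the scene stay as the last step left them, time stands still between calls to the robot, and variables do not carry over. Pictures are saved under pics/ and viewed, at most 14 in all, crops included, and the job is handed in when it is done.

```bash
ls; mkdir -p pics
cat > h.py <<'E'
import numpy as np, cv2
from plant import arm
def save(cam,name):
    im=arm.read_camera(cam); cv2.imwrite('pics/'+name,im[:,:,::-1]); return im
def info(cam):
    i=arm.camera_info(cam); return i,np.array(i['R']),np.array(i['t'])
def ray(cam,uv,z=0.0,I=None):
    i,R,t=I or info(cam); d=R.T@np.array([(uv[0]-i['cx'])/i['fx'],(uv[1]-i['cy'])/i['fy'],1]); c=-R.T@t
    return c+d*(z-c[2])/d[2]
def proj(cam,X,I=None):
    i,R,t=I or info(cam); p=R@np.array(X)+t; return np.array([i['fx']*p[0]/p[2]+i['cx'],i['fy']*p[1]/p[2]+i['cy']])
E
python3 - <<'E'
from h import *
s=arm.state(); print({k:np.round(v,3) for k,v in s.items()})
for c in ['top','scene']:
    save(c,c+'0.png'); i,R,t=info(c); print(c,i['fx'],np.round(-R.T@t,3),np.round(R,2).tolist())
    for n in ['croissant','slice','cookie_a','croissant_board','slice_board','cookie_board','shown_croissant','shown_slice','shown_cookie']:
        for r in arm.regions_of(c,n):
            print(c,n,round(r['conf'],2),np.round(r['centre'],1),r['region'].sum(),np.round(ray(c,r['centre'],0.01),3))
E
```

```text
pics
{'time_s': np.float64(0.0), 'qpos': array([-1.283,  0.69 , -0.195,  1.566,  0.157,  0.902, -0.215]), 'joint_vel': array([ 0.   ,  0.001,  0.001, -0.001,  0.   ,  0.001,  0.001]), 'joint_torque': array([-0.0000e+00, -5.2755e+01, -1.2670e+00, -1.5343e+01, -5.3000e-02,
        7.0000e-03,  0.0000e+00]), 'ee_pos': array([0.157, 0.604, 0.238]), 'eef_rot': array([-0.   ,  0.126,  0.992, -0.001]), 'wrist_force': array([ 0.637, -0.527, -0.514]), 'wrist_torque': array([-0.012,  0.089,  0.026]), 'grip_force': np.float64(0.0), 'gripper_width': np.float64(1.001)}
top 488.362922815477 [0.438 0.015 1.23 ] [[-0.03, -1.0, 0.01], [-0.99, 0.02, -0.14], [0.14, -0.01, -0.99]]
top croissant 0.76 [319.9 285.6] 1117 [0.506 0.    0.01 ]
top slice 0.58 [240.8 287.3] 1244 [0.507 0.197 0.01 ]
top cookie_a 0.84 [329.  237.2] 578 [ 0.627 -0.026  0.01 ]
top cookie_a 0.81 [231.6 238. ] 583 [0.631 0.22  0.01 ]
top cookie_a 0.73 [276.1 231.3] 569 [0.646 0.107 0.01 ]
top cookie_a 0.66 [175.5 260.3] 4478 [0.578 0.36  0.01 ]
top slice_board 0.66 [377.6 256. ] 3428 [ 0.577 -0.147  0.01 ]
top cookie_board 0.71 [175.
[... 709 characters left out ...]
 ]
scene slice 0.96 [225.6 229.7] 1224 [0.515 0.214 0.01 ]
scene cookie_a 0.6 [334.6 243.6] 428 [ 0.628 -0.022  0.01 ]
scene cookie_a 0.58 [261.7 215.3] 279 [0.621 0.2   0.01 ]
scene croissant_board 0.89 [457.4 321.7] 5155 [ 0.554 -0.352  0.01 ]
scene croissant_board 0.48 [235.5 189.3] 257 [0.684 0.366 0.01 ]
scene slice_board 0.89 [360.8 282. ] 3214 [ 0.544 -0.152  0.01 ]
scene cookie_board 0.96 [203.9 207.8] 2126 [0.556 0.344 0.01 ]
scene cookie_board 0.66 [456.8 323.7] 5227 [ 0.548 -0.353  0.01 ]
scene shown_croissant 0.67 [487.7 277.6] 1331 [ 0.717 -0.339  0.01 ]
scene shown_slice 0.57 [397.7 248.2] 1399 [ 0.7   -0.142  0.01 ]
scene shown_cookie 0.51 [236.7 189.5] 230 [0.685 0.362 0.01 ]
```

View pics/top0.png

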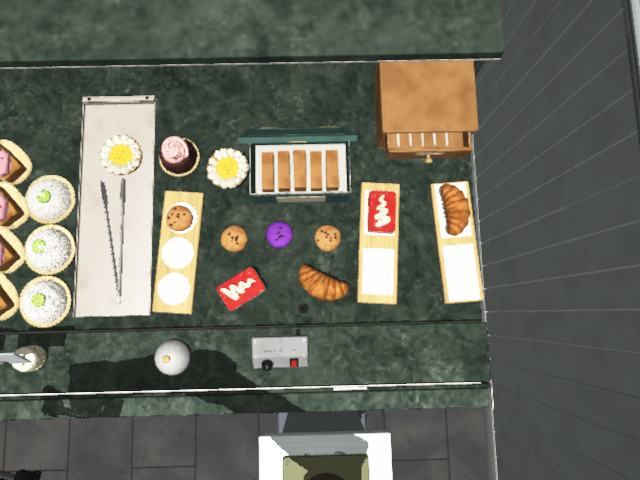

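View pics/scene0.png

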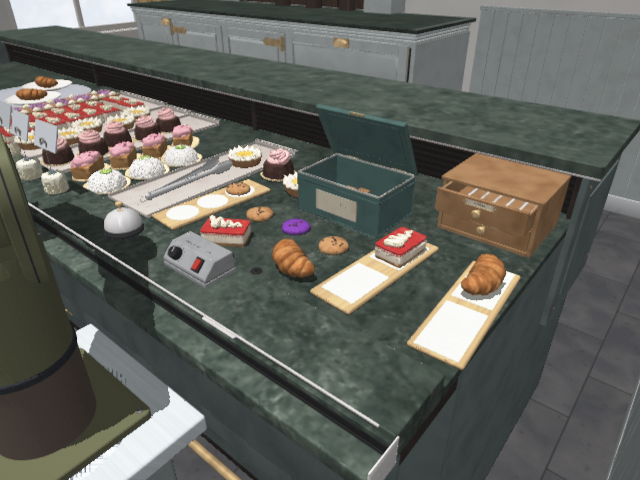

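The top view shows brown cookies at about (234,238) and (328,237), and the purple look-alike at (279,235). The loose croissant is at (324,283) and the loose slice at (241,288). The boards are at (178,252) for cookies, (379,243) for slices and (457,241) for croissants. The scene view agrees: the tin stands behind the cookies and a drawer box stands behind the croissant board. Things that could be mistaken for what I want:
- **Cookies:** the purple one at (279,235) and the shown one at (180,218).
- **Slice:** the shown one at (381,210).
- **Croissant:** the shown one at (455,209).

Next I check these in a crop and measure.

```bash
cat >> h.py <<'E'
from scipy.spatial.transform import Rotation as Rn
def go(p,closedeg=None,p0=None,c0=None):
    """print the tool-axes shift and turn to bring TCP to p with closing axis at closedeg (world, mod 180)"""
    s=arm.state(); w,x,y,z=s['eef_rot']; R=Rn.from_quat([x,y,z,w]).as_matrix()
    c=np.degrees(np.arctan2(R[1,1],R[0,1])); d=R.T@(np.array(p)-s['ee_pos'])
    r=0 if closedeg is None else -(((closedeg-c)+90)%180-90)
    print('t',round(s['time_s'],2),'at',np.round(s['ee_pos'],4),'close',round(c,1),'| shift',np.round(d,4),'turn rad',round(np.radians(r),3),'rows',round(max(np.linalg.norm(d)/.0417,abs(r)/7.16),1),'q7',round(s['qpos'][6],2))
def tri(uv1,I1,uv2,I2):
    A=[];b=[]
    for uv,(i,R,t) in ((uv1,I1),(uv2,I2)):
        d=R.T@np.array([(uv[0]-i['cx'])/i['fx'],(uv[1]-i['cy'])/i['fy'],1]); d/=np.linalg.norm(d); P=np.eye(3)-np.outer(d,d); A.append(P); b.append(P@(-R.T@t))
    return np.linalg.lstsq(np.vstack(A),np.hstack(b),rcond=None)[0]
E
python3 - <<'E'
from h import *
im=cv2.imread('pics/top0.png'); cv2.imwrite('pics/crop.png',cv2.resize(im[170:320,150:490],None,fx=2.3,fy=2.3,interpolation=cv2.INTER_CUBIC))
I,J=info('top'),info('scene')
for n,a,b in [('croissant',(320,285.6),(289.7,255)),('slice',(240.8,287.3),(225.6,229.7)),('ckR',(329,237.2),(334.6,243.6)),('ckL',(231.6,238),(261.7,215.3)),('cookie_board',(175.4,260.5),(203.9,207.8)),('slice_board',(377.6,256),(360.8,282))]:
    print(n,np.round(tri(a,I,b,J),3))
i,R,t=info('wrist'); print(np.round(-R.T@t,3),np.round(R,2).tolist(),i['fx'])
go([.5,.15,.36],90)
E
```

```text
croissant [0.505 0.    0.031]
slice [0.504 0.197 0.021]
ckR [ 0.626 -0.025  0.012]
ckL [ 0.635  0.22  -0.003]
cookie_board [ 0.577  0.367 -0.005]
slice_board [ 0.573 -0.143 -0.008]
[0.081 0.624 0.385] [[0.25, 0.97, -0.0], [0.92, -0.24, 0.3], [0.29, -0.07, -0.95]] 385.78322771131496
t 1.0 at [0.1569 0.605  0.2388] close 75.5 | shift [-0.4463 -0.3543 -0.1213] turn rad -0.254 rows 14.0 q7 -0.22
```

View pics/crop.png

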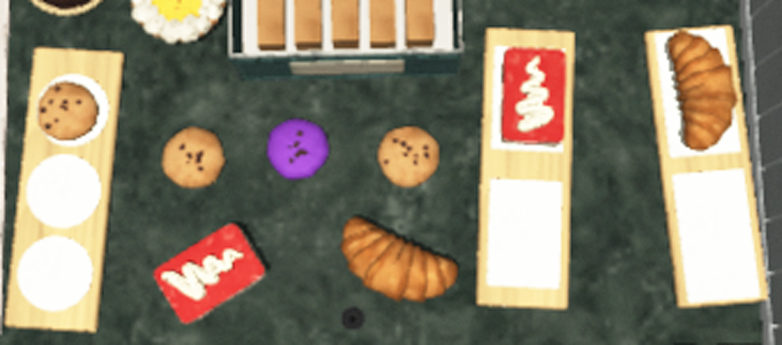

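The crop confirms it: two brown cookies at top-image (234,238) and (328,237), purple between them. The loose slice and croissant are on the counter, and every board has empty liners at its near end. Now I move to a viewpoint for the wrist camera.

```bash
python3 -m handwheel '[-0.03,-0.024,-0.01,0,-0.06,-0.048,-0.02,0,-0.09,-0.072,-0.03,0,-0.12,-0.096,-0.04,0,-0.15,-0.12,-0.05,0]' && python3 -m handwheel '[-0.03,-0.024,-0.01,-0.06,-0.06,-0.048,-0.02,-0.12,-0.09,-0.072,-0.03,-0.18,-0.12,-0.096,-0.04,-0.25,-0.15,-0.12,-0.05,-0.25]' && python3 -c "
from h import *
go([.5,.15,.36],90)"
```

```text
time_s: 1.42
ee_pos: [0.2728, 0.4497, 0.2892]
eef_rot: [0.0, 0.126, 0.992, 0.0]
wrist_force: [1.3, 0.0, 0.2]
gripper_width: 1.0
grip_force: 0.0
time_s: 1.83
ee_pos: [0.3879, 0.2956, 0.3394]
eef_rot: [0.0, 0.0, 1.0, 0.0]
wrist_force: [0.6, 0.4, 0.4]
gripper_width: 1.0
grip_force: 0.0
t 1.83 at [0.3879 0.2956 0.3394] close 90.0 | shift [-0.1122 -0.1455 -0.0206] turn rad -0.001 rows 4.4 q7 0.67
```

```bash
cat > look.py <<'E'
import sys,pickle
from h import *
tag=sys.argv[1]; cam='wrist'
I=info(cam); save(cam,tag+'.png'); D={'I':I}
for n in ['croissant','slice','cookie_a','croissant_board','slice_board','cookie_board']:
    D[n]=arm.regions_of(cam,n)
    for r in D[n]:
        c,(w,h),a=cv2.minAreaRect(np.argwhere(r['region'])[:,::-1].astype(np.float32))
        print(n,round(r['conf'],2),np.round(r['centre'],1),r['region'].sum(),np.round(ray(cam,r['centre'],.01,I),3))
pickle.dump(D,open(tag+'.pkl','wb'))
E
python3 look.py w1; python3 -m handwheel '[-0.02,-0.036,-0.004,0,-0.04,-0.072,-0.008,0,-0.06,-0.108,-0.012,0,-0.07,-0.144,-0.016,0,-0.07,-0.18,-0.02,0]' && python3 -m handwheel '[0,-0.04,0,0,0,-0.08,0,0,0,-0.12,0,0,0,-0.16,0,0,0,-0.19,0,0]' && python3 look.py w2
```

```text
croissant 0.75 [ 84.3 277.3] 4440 [ 0.512 -0.011  0.01 ]
slice 0.79 [243.  274.2] 4375 [0.508 0.201 0.01 ]
cookie_a 0.76 [195.6 364.6] 202 [0.648 0.125 0.01 ]
cookie_a 0.75 [259.9 353.7] 1487 [0.63  0.218 0.01 ]
cookie_a 0.64 [100.6 345.2] 551 [ 0.616 -0.007  0.01 ]
slice_board 0.86 [ 15.8 284.9] 2312 [ 0.523 -0.105  0.01 ]
cookie_board 0.78 [361.9 302.9] 11328 [0.55 0.36 0.01]
cookie_board 0.56 [261.7 349.8] 1514 [0.624 0.221 0.01 ]
time_s: 2.6
ee_pos: [0.4578, 0.1169, 0.3584]
eef_rot: [0.0, 0.001, 1.0, 0.0]
wrist_force: [0.2, 0.1, -0.2]
gripper_width: 0.999
grip_force: 0.0
time_s: 3.02
ee_pos: [0.4552, -0.0747, 0.3584]
eef_rot: [-0.0, 0.002, 1.0, -0.0]
wrist_force: [-0.3, 0.2, -0.8]
gripper_width: 0.998
grip_force: 0.0
croissant 0.61 [117.  327.1] 1303 [ 0.665 -0.361  0.01 ]
croissant 0.57 [258.8 341.1] 3032 [ 0.688 -0.157  0.01 ]
slice 0.73 [526.2 218.6] 5225 [0.504 0.205 0.01 ]
cookie_a 0.77 [352.9 304.2] 1609 [ 0.629 -0.021  0.01 ]
cookie_a 0.75 [521.4 303.3] 1739 [0.628 0.218 0.01 ]
cookie_a 0.63 [415.3 304.6] 113 [0.63  0.068 0.01 ]
croissant_board 0.85 [111.1 247.8] 9865 [ 0.543 -0.351  0.01 ]
croissant_board 0.5 [268.8 253.1] 10526 [ 0.552 -0.137  0.01 ]
slice_board 0.91 [267.6 251.4] 10380 [ 0.549 -0.139  0.01 ]
slice_board 0.44 [109.7 249. ] 9781 [ 0.545 -0.353  0.01 ]
cookie_board 0.63 [619.7 264.7] 6128 [0.57  0.344 0.01 ]
```

View pics/w2.png

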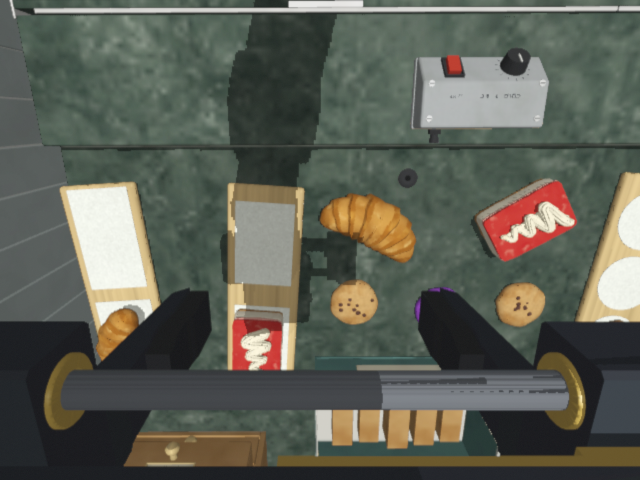

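View pics/w1.png

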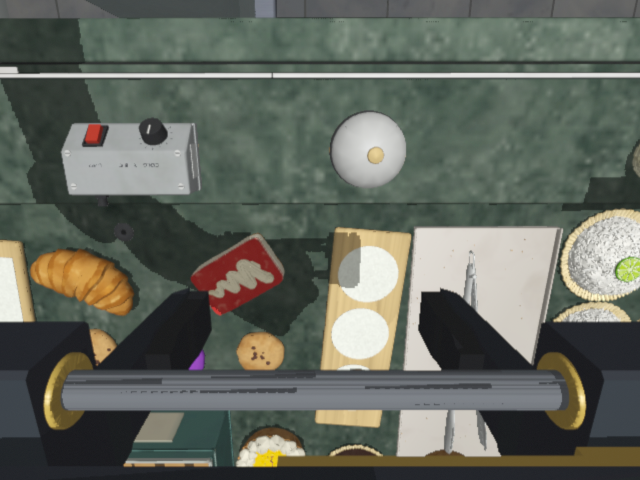

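w2 shows the slice liner at (265,243), the croissant liner at (107,236), the croissant at (368,226), and the slice at (528,220). It also has cookies at (354,303) and (520,304), with the purple one hidden behind a finger at (435,305). w1 shows the empty cookie liners at (368,272) and (360,333). Next are precise fits by projecting the masks onto planes.

```bash
cat > fit.py <<'E'
from h import *
import pickle
w1=pickle.load(open('w1.pkl','rb')); w2=pickle.load(open('w2.pkl','rb'))
V={'top':('pics/top0.png',info('top')),'w1':('pics/w1.png',w1['I']),'w2':('pics/w2.png',w2['I'])}
def comp(mask,uv,open_=0):
    m=mask.astype(np.uint8)
    if open_: m=cv2.morphologyEx(m,cv2.MORPH_CLOSE,np.ones((open_,open_)))
    n,L=cv2.connectedComponents(m); u,v=map(int,uv); l=L[v,u]
    if l==0: 
        ys,xs=np.nonzero(L); k=np.argmin((xs-u)**2+(ys-v)**2); l=L[ys[k],xs[k]]
    return L==l
def world(m,I,z):
    p=np.argwhere(m)[:,::-1]; i,R,t=I
    d=np.c_[(p[:,0]-i['cx'])/i['fx'],(p[:,1]-i['cy'])/i['fy'],np.ones(len(p))]@R; c=-R.T@t
    return (c+d*((z-c[2])/d[:,2])[:,None])[:,:2]
def rep(n,v,m,z):
    I=V[v][1]; w=world(m,I,z); c,s,a=cv2.minAreaRect((w*1000).astype(np.float32))
    if s[0]<s[1]: a+=90; s=s[::-1]
    px=np.argwhere(m)[:,::-1].mean(0); print(n,v,'rect',np.round(c,1),np.round(s,1),'long axis deg',round(a%180,1),'mean',np.round(w.mean(0)*1000,1)); return px
if __name__=='__main__':
    P={}
    for v,d in {'top':{'Lcro':(461,273),'Lsli':(379,272),'Lck1':(174,289),'Lck2':(177,252)},'w1':{'Lck1':(385,272),'Lck2':(360,333)},'w2':{'Lcro':(107,236),'Lsli':(265,243)}}.items():
        im=cv2.imread(V[v][0]); hsv=cv2.cvtColor(im,cv2.COLOR_BGR2HSV)
        for n,uv in d.items():
            mx=130 if v!='top' else 200
            P[n,v]=rep(n,v,comp((hsv[...,1]<40)&(hsv[...,2]>mx),uv),.0105)
    for v,uv in {'top':(241,284),'w1':(225,290),'w2':(510,238)}.items():
        im=cv2.imread(V[v][0]); h=cv2.cvtColor(im,cv2.COLOR_BGR2HSV)
        red=((h[...,0]<6)|(h[...,0]>174))&(h[...,1]>190)&(h[...,2]>90)
        P['slice',v]=rep('slice',v,comp(red,uv,5),.034)
    for v,uv in {'top':(324,284),'w2':(368,226)}.items():
        im=cv2.imread(V[v][0]); h=cv2.cvtColor(im,cv2.COLOR_BGR2HSV)
        br=(h[...,0]>5)&(h[...,0]<20)&(h[...,1]>120)&(h[...,2]>60)
        m=comp(br,uv,3); P['cro',v]=rep('cro',v,m,.02); print(m.sum())
    for n,d in {'ckL':{'top':(234,238),'w1':(262,345),'w2':(520,300)},'ckR':{'top':(328,237),'w2':(354,300)}}.items():
        for v,uv in d.items():
            im=cv2.imread(V[v][0]); h=cv2.cvtColor(im,cv2.COLOR_BGR2HSV)
            br=(h[...,0]>5)&(h[...,0]<22)&(h[...,1]>60)&(h[...,2]>70)
            m=comp(br,uv,5); P[n,v]=rep(n,v,m,.01)
    for n in ['Lcro','Lsli','Lck1','Lck2','slice','cro','ckL','ckR']:
        vs=[k[1] for k in P if k[0]==n]; print(n,[np.round(tri(P[n,'top'],V['top'][1],P[n,v],V[v][1]),4).tolist() for v in vs if v!='top'])
E
python3 fit.py
```

```text
Lcro top rect [ 531.6 -354.1] [141.7  79.3] long axis deg 3.5 mean [ 531.1 -354.1]
Lsli top rect [ 538.2 -144.9] [118.1  78. ] long axis deg 177.3 mean [ 538.3 -145.4]
Lck1 top rect [509.  363.9] [79.8 76.8] long axis deg 0.7 mean [508.  363.9]
Lck2 top rect [597.3 355.9] [79.9 78.5] long axis deg 44.6 mean [597.5 356. ]
Lck1 w1 rect [508.3 366.4] [79.6 78.8] long axis deg 137.4 mean [507.2 366.6]
Lck2 w1 rect [597.3 358.7] [80.  79.3] long axis deg 89.9 mean [597.  358.8]
Lcro w2 rect [ 532.1 -353.1] [140.6  78.6] long axis deg 3.6 mean [ 529.3 -353.2]
Lsli w2 rect [ 539.1 -143.6] [116.   77.8] long axis deg 176.1 mean [ 537.1 -143.7]
slice top rect [519.1 211. ] [85.3 21.6] long axis deg 118.0 mean [522.8 208.2]
slice w1 rect [534.7 188.3] [18.5  8.3] long axis deg 154.6 mean [534.8 188.7]
slice w2 rect [531.4 193.7] [10.4  3. ] long axis deg 130.4 mean [531.6 193.9]
cro top rect [505.6  -1.7] [132.  64.] long axis deg 63.7 mean [508.8  -3.1]
1138
cro w2 rect [507.1   1.4] [134.7  64.4] long axis deg 63.4 mean [509.3  -0.9]
4033
ckL top rect [631.3 215. ] [68.3 66.4] long axis deg 88.6 mean [630.2 214.9]
ckL w1 rect [626.2 218.1] [68.5 62.3] long axis deg 89.9 mean [626.8 218.2]
ckL w2 rect [629.5 215.6] [70.4 68.2] long axis deg 64.8 mean [628.9 215.5]
ckR top rect [625.6 -21. ] [66.5 65.9] long axis deg 178.6 mean [626.6 -21.1]
ckR w2 rect [626.2 -19.4] [68.4 68.1] long axis deg 47.8 mean [625.5 -19.9]
Lcro [[0.5309, -0.3567, 0.0035]]
Lsli [[0.5387, -0.1455, 0.0035]]
Lck1 [[0.5086, 0.3664, 0.0055]]
Lck2 [[0.5983, 0.3581, 0.0071]]
slice [[0.518, 0.1998, 0.0722], [0.5302, 0.2066, 0.0189]]
cro [[0.508, -0.0025, 0.0254]]
ckL [[0.6317, 0.2166, 0.002], [0.6298, 0.2156, 0.0091]]
ckR [[0.6265, -0.0204, 0.0083]]
```

Run:
```python
from fit import *
for v,uv in {'top':(241,284),'w1':(225,290),'w2':(510,238)}.items():
    im=cv2.imread(V[v][0]); h=cv2.cvtColor(im,cv2.COLOR_BGR2HSV)
    red=((h[...,0]<9)|(h[...,0]>170))&(h[...,1]>140)&(h[...,2]>60)
    m=comp(red,uv,9); print(m.sum()); px=rep('slice',v,m,.034)
    print('triangulation px',px)
    if v=='top': p0=px
    else: print(tri(p0,V['top'][1],px,V[v][1]))
for v,w in (('w1',w1),('w2',w2)): rep('sl net',v,w['slice'][0]['region'],.02)
go([.507,0,.15],153.5)
```

```text
1051
slice top rect [503.7 194.2] [103.9  68.5] long axis deg 121.2 mean [504.2 192.8]
triangulation px [241.05423406 287.73263559]
2731
slice w1 rect [503.4 196.7] [102.7  67.4] long axis deg 121.3 mean [501.6 195. ]
triangulation px [235.05236177 276.6594654 ]
[0.50438968 0.19376321 0.02692775]
2966
slice w2 rect [503.  196.3] [102.8  68.9] long axis deg 121.3 mean [501.9 192.2]
triangulation px [526.53337829 221.10182063]
[0.50339379 0.1938938  0.03038597]
sl net w1 rect [504.6 196.1] [113.9  75. ] long axis deg 120.8 mean [503.2 196.9]
sl net w2 rect [502.6 198.3] [113.4  83.8] long axis deg 121.3 mean [501.7 198.7]
t 3.37 at [ 0.4559 -0.0704  0.3586] close 90.0 | shift [-0.0512  0.0702  0.2087] turn rad -1.108 rows 8.9 q7 1.53
```

Croissant: centre (0.506, 0), long axis 63.5°. Slice: centre (0.5035, 0.1955), long axis 121.3°. Cookies: (0.629, 0.216) and (0.626, -0.020). All heights agree with the text. I go for the croissant first.

```bash
sed -i 's/r=0 if.*/r=0 if closedeg is None else -(((closedeg-c)+180)%360-180)/' h.py
python3 -m handwheel '[-0.01,0.014,0.03,0.12,-0.02,0.028,0.06,0.24,-0.03,0.042,0.09,0.36,-0.04,0.056,0.12,0.48,-0.05,0.07,0.15,0.6]' -1 15 >/dev/null && python3 -m handwheel '[0,0,0,0.12,0,0,0,0.24,0,0,0,0.36,0,0,0,0.48,0,0,0,0.6]' >/dev/null && python3 -m handwheel '[0,0,0,0.12,0,0,0,0.24,0,0,0,0.36,0,0,0,0.48,0,0,0,0.6]' >/dev/null&& python3 -m handwheel '[0,0,0,0.12,0,0,0,0.233,0,0,0,0.233,0,0,0,0.233,0,0,0,0.233]' && python3 -c "
from h import *
go([.5065,-.0005,.007],-26.5)"
```

```text
time_s: 5.03
ee_pos: [0.5059, -0.0019, 0.2086]
eef_rot: [-0.0, 0.85, 0.527, 0.0]
wrist_force: [-0.5, -0.7, 0.1]
gripper_width: 1.0
grip_force: 0.0
t 5.03 at [ 0.5059 -0.0019  0.2086] close -26.4 | shift [0.0015 0.     0.2016] turn rad 0.001 rows 4.8 q7 -0.15
```

```bash
python3 -m handwheel '[0.0015,0,0.035,0,0.0015,0,0.07,0,0.0015,0,0.105,0,0.0015,0,0.14,0,0.0015,0,0.17,0]' >/dev/null && python3 -m handwheel '[0,0,0.01,0,0,0,0.02,0,0,0,0.0315,0,0,0,0.0315,0,0,0,0.0315,0]' && python3 -m handwheel '[0,0,0,0,0,0,0,0,0,0,0,0,0,0,0,0,0,0,0,0]' 1 15 >/dev/null && python3 -m handwheel '[0,0,0,0,0,0,0,0,0,0,0,0,0,0,0,0,0,0,0,0]' && python3 -m handwheel '[0,0,-0.02,0,0,0,-0.05,0,0,0,-0.08,0,0,0,-0.11,0,0,0,-0.13,0]' && python3 -c "
from h import *
go([.5315,-.3535,.12],-86.5)
save('wrist','c1.png')"
```

```text
time_s: 5.87
ee_pos: [0.5071, -0.0017, 0.0078]
eef_rot: [0.0, 0.851, 0.525, 0.0]
wrist_force: [-0.5, -0.0, -0.5]
gripper_width: 0.996
grip_force: 0.0
time_s: 6.7
ee_pos: [0.507, -0.0016, 0.0078]
eef_rot: [0.0, 0.851, 0.525, 0.001]
wrist_force: [-0.3, 0.7, 6.1]
gripper_width: 0.723
grip_force: 15.0
time_s: 7.12
ee_pos: [0.507, -0.0018, 0.1395]
eef_rot: [0.0, 0.851, 0.525, 0.001]
wrist_force: [0.7, -0.1, 0.2]
gripper_width: 0.721
grip_force: 14.9
t 7.12 at [ 0.507  -0.0018  0.1395] close -26.7 | shift [-0.3031  0.18    0.0195] turn rad 1.044 rows 8.5 q7 -0.08
```

View pics/c1.png

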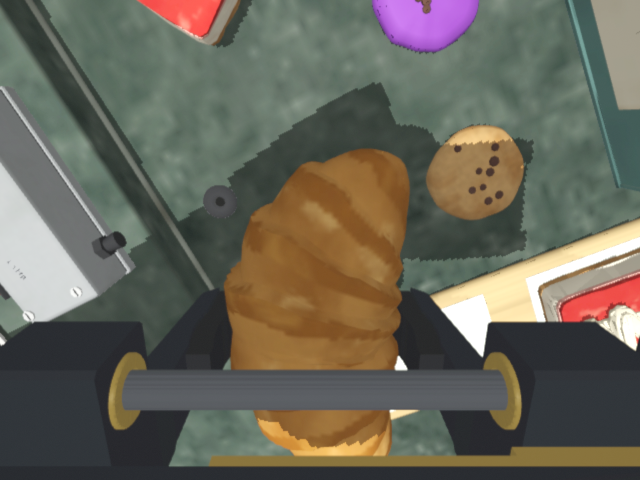

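The croissant is held squarely: the opening of 0.72 is 63.5 mm. Cookie at (476,172), purple at (425,15). I carry it to its board.

```bash
python3 -m handwheel '[-0.03,0.018,0,0,-0.062,0.036,0,0,-0.094,0.056,0,0,-0.126,0.075,0,0,-0.155,0.092,0,0]' >/dev/null && python3 -m handwheel '[-0.03,0.018,0,0.12,-0.06,0.036,0,0.24,-0.09,0.053,0,0.36,-0.12,0.071,0,0.48,-0.148,0.088,0,0.6]' >/dev/null && python3 -m handwheel '[0,0,0,0.12,0,0,0,0.24,0,0,0,0.36,0,0,0,0.444,0,0,0,0.444]' && python3 -c "
from h import *
go([.5315,-.3535,.0195],-86.5)"
```

```text
time_s: 8.42
ee_pos: [0.5309, -0.3528, 0.1361]
eef_rot: [-0.0, 1.0, 0.029, -0.001]
wrist_force: [-0.6, 0.5, -0.5]
gripper_width: 0.723
grip_force: 14.9
t 8.42 at [ 0.5309 -0.3528  0.1361] close -86.6 | shift [0.0007 0.0008 0.1166] turn rad -0.002 rows 2.8 q7 -0.43
```

```bash
python3 -m handwheel '[0,0,0.025,0,0,0,0.05,0,0,0,0.075,0,0,0,0.1,0,0,0,0.105,0]' >/dev/null && python3 -m handwheel '[0,0,0.004,0,0,0,0.008,0,0,0,0.011,0,0,0,0.011,0,0,0,0.011,0]' && python3 -m handwheel '[0,0,0,0,0,0,0,0,0,0,0,0,0,0,0,0,0,0,0,0]' -1 && python3 -m handwheel '[0,0,-0.01,0,0,0,-0.03,0,0,0,-0.06,0,0,0,-0.09,0,0,0,-0.13,0]' && python3 -c "
from h import *
go([.5035,.1955,.15],31.3)"
```

```text
time_s: 9.25
ee_pos: [0.5317, -0.3537, 0.0221]
eef_rot: [0.0, 1.0, 0.031, 0.001]
wrist_force: [-0.4, -0.4, -0.4]
gripper_width: 0.721
grip_force: 14.9
time_s: 9.67
ee_pos: [0.5313, -0.3534, 0.0213]
eef_rot: [0.0, 1.0, 0.03, 0.0]
wrist_force: [-0.0, -0.4, -0.3]
gripper_width: 0.999
grip_force: 0.0
time_s: 10.08
ee_pos: [0.5301, -0.3523, 0.1515]
eef_rot: [-0.001, 1.0, 0.03, -0.001]
wrist_force: [0.9, -0.9, 0.2]
gripper_width: 1.0
grip_force: 0.0
t 10.08 at [ 0.5301 -0.3523  0.1515] close -86.5 | shift [ 0.0066 -0.5484  0.0028] turn rad -2.057 rows 16.5 q7 -0.44
```

```bash
python3 -m handwheel '[0.002,-0.04,0,0,0.003,-0.08,0,0,0.003,-0.12,0,0,0.003,-0.16,0,0,0.003,-0.2,0,0]' >/dev/null && python3 -m handwheel '[0.002,-0.04,0,0,0.003,-0.08,0,0,0.003,-0.12,0,0,0.003,-0.16,0,0,0.003,-0.2,0,0]' >/dev/null && python3 -m handwheel '[0,-0.03,0,-0.12,0,-0.06,0,-0.24,0,-0.09,0,-0.36,0,-0.12,0,-0.48,0,-0.148,0,-0.6]' >/dev/null && python3 -m handwheel '[0,0,0,-0.12,0,0,0,-0.24,0,0,0,-0.36,0,0,0,-0.48,0,0,0,-0.6]' >/dev/null &&  python3 -m handwheel '[0,0,0,-0.12,0,0,0,-0.24,0,0,0,-0.36,0,0,0,-0.48,0,0,0,-0.6]' >/dev/null &&  python3 -m handwheel '[0,0,0,-0.12,0,0,0,-0.257,0,0,0,-0.257,0,0,0,-0.257,0,0,0,-0.257]'
python3 - <<'E'
from h import *
go([.5035,.1955,.005],31.3)
im=save('top','top1.png'); cv2.imwrite('pics/top1c.png',cv2.resize(im[180:320,340:500,::-1],None,fx=4,fy=4,interpolation=cv2.INTER_CUBIC))
save('wrist','s1.png')
E
```

```text
time_s: 12.58
ee_pos: [0.5041, 0.1939, 0.1516]
eef_rot: [0.0, 0.491, 0.871, 0.0]
wrist_force: [0.1, 0.1, 0.3]
gripper_width: 0.997
grip_force: 0.0
t 12.58 at [0.5041 0.1939 0.1516] close 31.2 | shift [0.0017 0.0003 0.1466] turn rad -0.003 rows 3.5 q7 0.22
```

View pics/top1c.png

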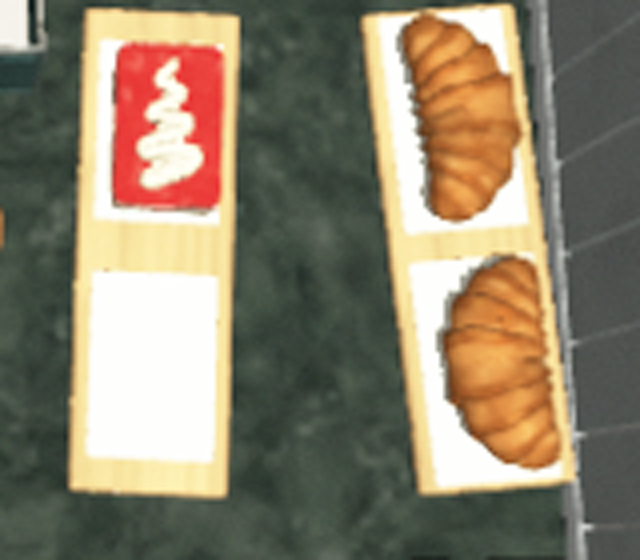

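View pics/s1.png

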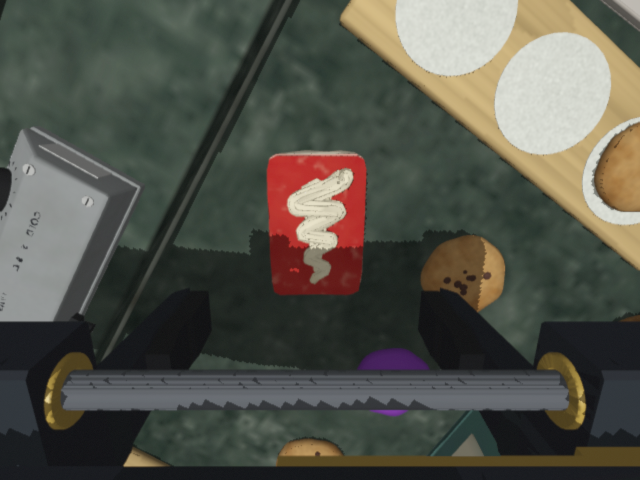

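The top crop shows the placed croissant on its near liner, a bit to the right (crop (505,365)). The wrist view shows the slice centred between the fingers at (317,223), cookie at (463,272). I measure the croissant and descend on the slice.

```bash
python3 - <<'E'
from fit import *
V['t1']=('pics/top1.png',V['top'][1])
im=cv2.imread('pics/top1.png'); h=cv2.cvtColor(im,cv2.COLOR_BGR2HSV)
m=comp((h[...,0]>5)&(h[...,0]<20)&(h[...,1]>120)&(h[...,2]>60),(466,271),3); print(m.sum()); rep('cro','t1',m,.03)
E
python3 -m handwheel '[0.0015,0,0.03,0,0.0015,0,0.06,0,0.0015,0,0.09,0,0.0015,0,0.115,0,0.0015,0,0.12,0]' >/dev/null && python3 -m handwheel '[0,0,0.01,0,0,0,0.02,0,0,0,0.026,0,0,0,0.026,0,0,0,0.026,0]' && python3 -m handwheel '[0,0,0,0,0,0,0,0,0,0,0,0,0,0,0,0,0,0,0,0]' 1 20 >/dev/null && python3 -m handwheel '[0,0,0,0,0,0,0,0,0,0,0,0,0,0,0,0,0,0,0,0]' && python3 -m handwheel '[0,0,-0.02,0,0,0,-0.05,0,0,0,-0.08,0,0,0,-0.11,0,0,0,-0.13,0]' && python3 -c "
from h import *
go([.5385,-.1445,.12],-93)"
```

```text
1130
cro t1 rect [ 533. -357.] [129.8  64.5] long axis deg 3.8 mean [ 532.2 -360.7]
time_s: 13.52
ee_pos: [0.5035, 0.1955, 0.0057]
eef_rot: [0.0, 0.49, 0.872, 0.0]
wrist_force: [0.1, -0.6, -0.2]
gripper_width: 0.999
grip_force: 0.0
time_s: 14.35
ee_pos: [0.5036, 0.1955, 0.0058]
eef_rot: [0.0, 0.49, 0.872, 0.0]
wrist_force: [-0.1, 0.7, 6.4]
gripper_width: 0.768
grip_force: 20.0
time_s: 14.77
ee_pos: [0.5036, 0.1954, 0.1375]
eef_rot: [0.001, 0.49, 0.872, 0.001]
wrist_force: [0.0, -0.2, -0.7]
gripper_width: 0.773
grip_force: 20.0
t 14.77 at [0.5036 0.1954 0.1375] close 31.3 | shift [-0.3085 -0.1469  0.0173] turn rad 2.17 rows 17.4 q7 0.23
```

Croissant is within about 3 mm of its liner's middle; slice held at 68 mm. I carry it the short way round (closing axis 86.7°, turn -0.967).

```bash
python3 -m handwheel '[-0.03,-0.015,0,0,-0.062,-0.03,0,0,-0.094,-0.045,0,0,-0.126,-0.06,0,0,-0.158,-0.075,0,0]' >/dev/null && python3 -m handwheel '[-0.03,-0.015,0,-0.12,-0.06,-0.03,0,-0.24,-0.09,-0.044,0,-0.36,-0.12,-0.058,0,-0.48,-0.1505,-0.072,0,-0.6]' >/dev/null && python3 -m handwheel '[0,0,0,-0.12,0,0,0,-0.24,0,0,0,-0.367,0,0,0,-0.367,0,0,0,-0.367]' && python3 -c "
from h import *
go([.5385,-.1445,.017],86.7)"
```

```text
time_s: 16.02
ee_pos: [0.5376, -0.1447, 0.1349]
eef_rot: [-0.0, 0.03, 1.0, 0.0]
wrist_force: [0.4, 0.7, -0.2]
gripper_width: 0.769
grip_force: 20.0
t 16.02 at [ 0.5376 -0.1447  0.1349] close 86.5 | shift [-0.001   0.0002  0.1179] turn rad -0.003 rows 2.8 q7 1.36
```

```bash
python3 -m handwheel '[-0.001,0,0.025,0,-0.001,0,0.05,0,-0.001,0,0.075,0,-0.001,0,0.1,0,-0.001,0,0.105,0]' >/dev/null && python3 -m handwheel '[0,0,0.004,0,0,0,0.008,0,0,0,0.012,0,0,0,0.012,0,0,0,0.012,0]' && python3 -m handwheel '[0,0,0,0,0,0,0,0,0,0,0,0,0,0,0,0,0,0,0,0]' -1 && python3 -m handwheel '[0,0,-0.01,0,0,0,-0.03,0,0,0,-0.06,0,0,0,-0.09,0,0,0,-0.13,0]' && python3 -c "
from h import *
go([.626,-.020,.15],90)"
```

```text
time_s: 16.85
ee_pos: [0.5396, -0.1448, 0.0189]
eef_rot: [0.001, 0.029, 1.0, -0.0]
wrist_force: [-0.3, 0.5, -0.5]
gripper_width: 0.769
grip_force: 20.0
time_s: 17.27
ee_pos: [0.5392, -0.1447, 0.0184]
eef_rot: [0.0, 0.028, 1.0, 0.0]
wrist_force: [-0.0, -0.7, 0.3]
gripper_width: 1.001
grip_force: 0.0
time_s: 17.68
ee_pos: [0.5376, -0.1444, 0.1488]
eef_rot: [-0.002, 0.028, 1.0, 0.0]
wrist_force: [0.8, -0.4, -0.8]
gripper_width: 1.0
grip_force: 0.0
t 17.68 at [ 0.5376 -0.1444  0.1488] close 86.8 | shift [-0.0812  0.1292 -0.0014] turn rad -0.056 rows 3.7 q7 1.37
```

```bash
python3 -m handwheel '[-0.02,0.03,0,0.05,-0.04,0.06,0,0.1,-0.06,0.09,0,0.154,-0.081,0.12,0,0.154,-0.081,0.1292,0,0.154]' -1 20
python3 - <<'E'
from fit import *
go([.626,-.02,.003],78)
im=save('top','top2.png'); V['t']=('pics/top2.png',V['top'][1])
h=cv2.cvtColor(im,cv2.COLOR_RGB2HSV); red=((h[...,0]<9)|(h[...,0]>170))&(h[...,1]>140)&(h[...,2]>60)
rep('slice placed','t',comp(red,(377,270),9),.044); rep('shown slice','t',comp(red,(372,210),9),.044)
I=info('wrist'); im=save('wrist','k1.png'); V['w']=('pics/k1.png',I)
for r in arm.regions_of('wrist','cookie_a'): print(round(r['conf'],2),r['centre'],ray('wrist',r['centre'],.01,I)); rep('ck','w',r['region'],.01)
E
```

```text
time_s: 18.1
ee_pos: [0.6317, -0.0127, 0.1496]
eef_rot: [0.003, 0.102, 0.995, 0.003]
wrist_force: [0.8, 0.7, 0.6]
gripper_width: 0.998
grip_force: 0.0
t 18.1 at [ 0.6317 -0.0127  0.1496] close 78.3 | shift [ 0.0048 -0.0094  0.1466] turn rad 0.005 rows 3.5 q7 1.1
slice placed t rect [ 685.3 -158.1] [101.2  64.9] long axis deg 177.3 mean [ 697.3 -164.7]
shown slice t rect [ 685.3 -158.1] [101.2  64.9] long axis deg 177.3 mean [ 697.3 -164.7]
0.95 [611.0, 165.7] [0.63002857 0.21079422 0.01      ]
ck w rect [631.4 205.7] [67.3 50.3] long axis deg 2.6 mean [629.3 208.6]
0.87 [461.4, 204.3] [0.63663994 0.10017527 0.01      ]
ck w rect [637.8 101.1] [67.1 66.3] long axis deg 89.7 mean [636.7 101.9]
0.74 [302.4, 223.1] [ 0.62655048 -0.02068966  0.01      ]
ck w rect [627.  -20.1] [67.8 66.5] long axis deg 21.2 mean [625.8 -18.9]
```

View pics/k1.png

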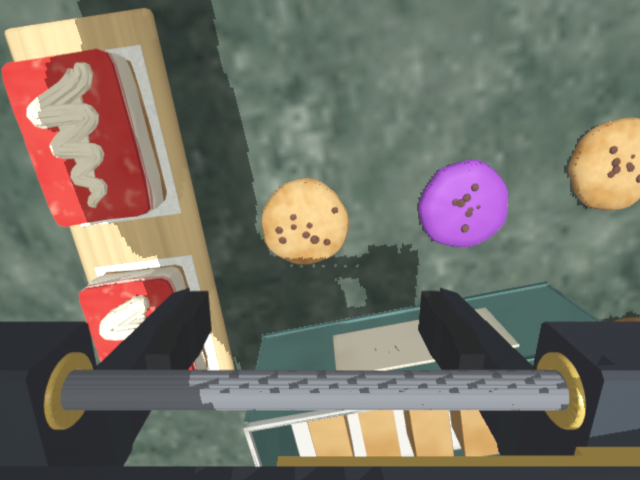

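The wrist view shows the brown cookie at (305,222), purple at (463,204), and the slice flat on its liner at the left.

```bash
python3 -m handwheel '[0,0,0.03,0,0,0,0.06,0,0,0,0.09,0,0,0,0.1,0,0,0,0.1,0]' >/dev/null; python3 -c "
from h import *
go([.6265,-.0205,.003],78)"
```

```text
t 18.67 at [ 0.6242 -0.0229  0.0459] close 77.8 | shift [-0.002   0.003   0.0428] turn rad -0.004 rows 1.0 q7 1.07
```

```bash
python3 -m handwheel '[-0.001,0.002,0.015,0,-0.002,0.003,0.03,0,-0.002,0.003,0.036,0,-0.002,0.003,0.0415,0,-0.002,0.003,0.0415,0]' && python3 -m handwheel '[0,0,0,0,0,0,0,0,0,0,0,0,0,0,0,0,0,0,0,0]' 1 20 >/dev/null && python3 -m handwheel '[0,0,0,0,0,0,0,0,0,0,0,0,0,0,0,0,0,0,0,0]' && python3 -m handwheel '[0,0,-0.02,0,0,0,-0.05,0,0,0,-0.08,0,0,0,-0.11,0,0,0,-0.13,0]' && python3 -c "
from h import *
go([.5975,.357,.12],85)"
```

```text
time_s: 19.08
ee_pos: [0.6293, -0.0178, 0.0058]
eef_rot: [-0.001, 0.105, 0.994, -0.0]
wrist_force: [-1.1, -0.6, 0.1]
gripper_width: 1.0
grip_force: 0.0
time_s: 19.92
ee_pos: [0.63, -0.0178, 0.0069]
eef_rot: [0.0, 0.105, 0.994, 0.0]
wrist_force: [0.1, 1.2, 1.9]
gripper_width: 0.724
grip_force: 17.9
time_s: 20.33
ee_pos: [0.6307, -0.0177, 0.1393]
eef_rot: [0.001, 0.105, 0.994, 0.0]
wrist_force: [0.5, -0.3, -0.1]
gripper_width: 0.727
grip_force: 17.1
t 20.33 at [ 0.6307 -0.0177  0.1393] close 77.9 | shift [0.1109 0.3594 0.0193] turn rad -0.124 rows 9.0 q7 1.1
```

Run:
```python
from h import *
I=info('wrist'); save('wrist','k2.png')
print(arm.state()['gripper_width'])
```

```text
0.728586526273892
```

View pics/k2.png

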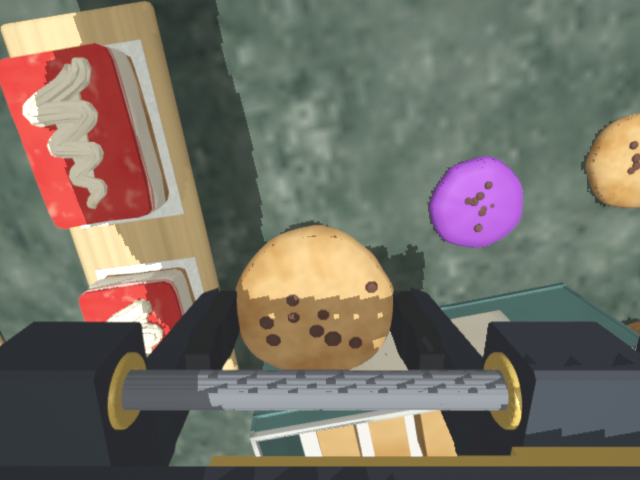

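The cookie is held, disc centred at about (315,299) and level. I compute its offset from the TCP so the drop lands in the middle.

Run:
```python
from h import *
I=info('wrist'); s=arm.state(); p=s['ee_pos']
im=cv2.imread('pics/k2.png'); h=cv2.cvtColor(im,cv2.COLOR_BGR2HSV)
b=((h[...,0]>5)&(h[...,0]<25)&(h[...,1]>60)).astype(np.uint8)
z=p[2]+.002
# rim edge points: per row left/right in rows 235..360 
pts=[]
for v in range(232,300,4):
    c=np.nonzero(b[v,225:410])[0]+225
    for u in (c.min(),c.max()): pts.append(ray('wrist',(u,v),z,I)[:2])
pts=np.array(pts); A=np.c_[2*pts,np.ones(len(pts))]; x=np.linalg.lstsq(A,(pts**2).sum(1),rcond=None)[0]
print('circle',x[:2],np.sqrt(x[2]+x[0]**2+x[1]**2),'tcp',p,proj('wrist',p,I))
off=x[:2]-p[:2]; print('off',off); go([.5975,.3575,.12],78)
```

```text
circle [ 0.62815357 -0.01694306] 0.03235316329196128 tcp [ 0.63277197 -0.01757362  0.14256054] [314.57753419 311.36330917]
off [-0.0046184   0.00063057]
t 20.38 at [ 0.6328 -0.0176  0.1426] close 77.9 | shift [0.1133 0.3593 0.0225] turn rad -0.002 rows 9.1 q7 1.1
```

```bash
python3 -m handwheel '[0.012,0.037,0,0,0.024,0.075,0,0,0.036,0.112,0,0,0.048,0.15,0,0,0.06,0.187,0,0]' >/dev/null && python3 -m handwheel '[0.01,0.035,0,0,0.02,0.07,0,0,0.03,0.105,0,0,0.04,0.14,0,0,0.049,0.171,0,0]' >/dev/null && python3 -m handwheel '[0,0,0.02,0,0,0,0.04,0,0,0,0.06,0,0,0,0.06,0,0,0,0.06,0]' && python3 -c "
from h import *
go([.6015,.357,.018],78)"
```

```text
time_s: 21.63
ee_pos: [0.5972, 0.3544, 0.0754]
eef_rot: [-0.001, 0.105, 0.994, -0.001]
wrist_force: [0.2, -0.1, -0.4]
gripper_width: 0.724
grip_force: 17.1
t 21.63 at [0.5972 0.3544 0.0754] close 77.9 | shift [-0.0038  0.0036  0.0574] turn rad -0.001 rows 1.4 q7 0.61
```

```bash
python3 -m handwheel '[-0.002,0.002,0.015,0,-0.004,0.0035,0.03,0,-0.004,0.0035,0.045,0,-0.004,0.0035,0.048,0,-0.004,0.0035,0.048,0]' && python3 -c "
from h import *
go([.6015,.357,.018],78)"
```

```text
time_s: 22.05
ee_pos: [0.6016, 0.3568, 0.0266]
eef_rot: [-0.001, 0.105, 0.994, -0.001]
wrist_force: [0.5, 0.5, -0.7]
gripper_width: 0.725
grip_force: 17.1
t 22.05 at [0.6016 0.3568 0.0266] close 77.9 | shift [0.0001 0.0002 0.0086] turn rad -0.001 rows 0.2 q7 0.61
```

```bash
python3 -m handwheel '[0,0,0.003,0,0,0,0.006,0,0,0,0.0085,0,0,0,0.0085,0,0,0,0.0085,0]' && python3 -m handwheel '[0,0,0,0,0,0,0,0,0,0,0,0,0,0,0,0,0,0,0,0]' -1 && python3 -m handwheel '[0,0,-0.01,0,0,0,-0.03,0,0,0,-0.06,0,0,0,-0.09,0,0,0,-0.13,0]' && python3 -c "
from h import *
go([.6295,.2155,.12],90)"
```

```text
time_s: 22.47
ee_pos: [0.6029, 0.3578, 0.0204]
eef_rot: [0.0, 0.105, 0.994, 0.0]
wrist_force: [-0.5, 0.1, -0.6]
gripper_width: 0.724
grip_force: 17.1
time_s: 22.88
ee_pos: [0.6029, 0.3578, 0.0203]
eef_rot: [0.0, 0.105, 0.994, 0.0]
wrist_force: [-0.5, 0.2, 1.1]
gripper_width: 1.0
grip_force: 0.0
time_s: 23.3
ee_pos: [0.6015, 0.3568, 0.1503]
eef_rot: [-0.001, 0.105, 0.994, -0.001]
wrist_force: [0.5, 0.4, -1.4]
gripper_width: 1.003
grip_force: 0.0
t 23.3 at [0.6015 0.3568 0.1503] close 77.9 | shift [-0.057  -0.1323  0.0306] turn rad -0.211 rows 3.5 q7 0.63
```

```bash
python3 -m handwheel '[-0.014,-0.033,0,0,-0.028,-0.066,0,0,-0.042,-0.099,0.01,0,-0.056,-0.132,0.03,0,-0.057,-0.1323,0.04,0]' >/dev/null && python3 -m handwheel '[0,0,0.02,0,0,0,0.04,0,0,0,0.05,0,0,0,0.05,0,0,0,0.05,0]' && python3 -c "
from h import *
go([.6295,.2155,.003],78)"
```

```text
time_s: 24.13
ee_pos: [0.6308, 0.2168, 0.0604]
eef_rot: [-0.0, 0.105, 0.994, -0.0]
wrist_force: [-0.2, 0.4, -0.1]
gripper_width: 1.002
grip_force: 0.0
t 24.13 at [0.6308 0.2168 0.0604] close 77.9 | shift [ 0.0009 -0.0015  0.0574] turn rad -0.001 rows 1.4 q7 0.78
```

```bash
python3 -m handwheel '[0.001,-0.0015,0.015,0,0.001,-0.0015,0.03,0,0.001,-0.0015,0.045,0,0.001,-0.0015,0.048,0,0.001,-0.0015,0.048,0]' >/dev/null;  python3 -m handwheel '[0,0,0,0]' && python3 -c "
from h import *
go([.6295,.2155,.003],78)"
```

```text
time_s: 24.63
ee_pos: [0.6297, 0.2153, 0.0122]
eef_rot: [-0.0, 0.105, 0.994, 0.0]
wrist_force: [-0.5, 1.1, 0.8]
gripper_width: 1.002
grip_force: 0.0
t 24.63 at [0.6297 0.2153 0.0122] close 77.9 | shift [0.0002 0.0002 0.0092] turn rad -0.001 rows 0.2 q7 0.77
```

```bash
python3 -m handwheel '[0,0,0.003,0,0,0,0.006,0,0,0,0.0085,0,0,0,0.0085,0,0,0,0.0085,0]' && python3 -m handwheel '[0,0,0,0,0,0,0,0,0,0,0,0,0,0,0,0,0,0,0,0]' 1 20 >/dev/null && python3 -m handwheel '[0,0,0,0,0,0,0,0,0,0,0,0,0,0,0,0,0,0,0,0]' && python3 -m handwheel '[0,0,-0.02,0,0,0,-0.05,0,0,0,-0.08,0,0,0,-0.11,0,0,0,-0.13,0]'
python3 - <<'E'
from h import *
I=info('wrist'); s=arm.state(); p=s['ee_pos']; im=save('wrist','k3.png')
h=cv2.cvtColor(im,cv2.COLOR_RGB2HSV); b=((h[...,0]>5)&(h[...,0]<25)&(h[...,1]>60))
pts=[]
for v in range(236,300,4):
    c=np.nonzero(b[v,225:410])[0]+225
    if len(c):
        for u in (c.min(),c.max()): pts.append(ray('wrist',(u,v),p[2]+.003,I)[:2])
pts=np.array(pts); A=np.c_[2*pts,np.ones(len(pts))]; x=np.linalg.lstsq(A,(pts**2).sum(1),rcond=None)[0]
print('circle',x[:2],np.sqrt(x[2]+x[0]**2+x[1]**2),'off',x[:2]-p[:2])
go([.508,.365,.12],78)
E
```

```text
time_s: 25.05
ee_pos: [0.6295, 0.2152, 0.0037]
eef_rot: [-0.0, 0.105, 0.994, 0.0]
wrist_force: [0.7, 0.3, -0.1]
gripper_width: 1.0
grip_force: 0.0
time_s: 25.88
ee_pos: [0.6297, 0.2153, 0.0038]
eef_rot: [0.0, 0.105, 0.994, 0.0]
wrist_force: [-0.6, -0.1, 0.7]
gripper_width: 0.732
grip_force: 19.7
time_s: 26.3
ee_pos: [0.6304, 0.2153, 0.1365]
eef_rot: [0.001, 0.105, 0.994, 0.001]
wrist_force: [0.1, -0.1, -0.1]
gripper_width: 0.734
grip_force: 19.7
circle [0.63120659 0.2157353 ] 0.03458907151342015 off [0.00080419 0.00042652]
t 26.35 at [0.6325 0.2161 0.14  ] close 77.9 | shift [0.1531 0.1193 0.0195] turn rad -0.002 rows 4.7 q7 0.8
```

View pics/k3.png

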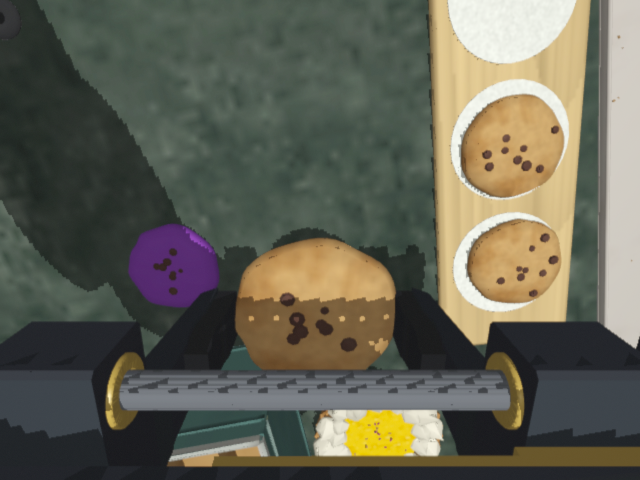

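The second cookie is held centred at (315,305). The first lies flat on the middle liner at (513,146), and the near liner is empty at (512,15).

```bash
python3 -m handwheel '[0.03,0.024,0,0,0.06,0.048,0,0,0.09,0.071,0,0,0.12,0.095,0,0,0.15,0.119,0,0]' >/dev/null && python3 -m handwheel '[0.003,0,0.02,0,0.003,0,0.04,0,0.003,0,0.06,0,0.003,0,0.07,0,0.003,0,0.07,0]' >/dev/null && python3 -m handwheel '[0,0,0,0,0,0,0,0]' && python3 -c "
from h import *
go([.5075,.365,.0155],78)"
```

```text
time_s: 27.35
ee_pos: [0.5056, 0.3638, 0.0646]
eef_rot: [0.001, 0.105, 0.994, 0.001]
wrist_force: [-0.6, 0.2, -0.5]
gripper_width: 0.738
grip_force: 19.7
t 27.35 at [0.5056 0.3638 0.0646] close 77.9 | shift [-0.0015  0.0015  0.0491] turn rad -0.002 rows 1.2 q7 0.5
```

```bash
python3 -m handwheel '[-0.0015,0.0015,0.015,0,-0.0015,0.0015,0.03,0,-0.0015,0.0015,0.038,0,-0.0015,0.0015,0.038,0,-0.0015,0.0015,0.038,0]' >/dev/null && python3 -m handwheel '[0,0,0.004,0,0,0,0.008,0,0,0,0.0105,0,0,0,0.0105,0,0,0,0.0105,0]' && python3 -m handwheel '[0,0,0,0,0,0,0,0,0,0,0,0,0,0,0,0,0,0,0,0]' -1 && python3 -m handwheel '[0,0,-0.01,0,0,0,-0.03,0,0,0,-0.06,0,0,0,-0.1,0,0,0,-0.14,0]' && python3 -m handwheel '[0,-0.035,-0.02,0,0,-0.07,-0.04,0,0,-0.105,-0.06,0,0,-0.14,-0.08,0,0,-0.17,-0.1,0]' && python3 -m handwheel '[0,0,0,0,0,0,0,0,0,0,0,0,0,0,0,0]' >/dev/null
python3 - <<'E'
from fit import *
im=save('top','top3.png'); V['t']=('pics/top3.png',V['top'][1]); h=cv2.cvtColor(im,cv2.COLOR_RGB2HSV)
cv2.imwrite('pics/top3c.png',cv2.resize(im[170:320,150:490,::-1],None,fx=2.3,fy=2.3,interpolation=cv2.INTER_CUBIC))
red=((h[...,0]<9)|(h[...,0]>170))&(h[...,1]>140)&(h[...,2]>60); br=(h[...,0]>5)&(h[...,0]<22)&(h[...,1]>120)&(h[...,2]>60)
rep('slice placed (.5387,-.1447)','t',comp(red,(384,285),9),.044); rep('cro (.5315,-.354)','t',comp(br,(466,271),3),.03)
for v in ('t',):
  for r in arm.regions_of('top','cookie_a'): rep('ck %.2f'%r['conf'],'t',r['region'],.02)
V['w']=('pics/e.png',info('wrist')); save('wrist','e.png')
for r in arm.regions_of('wrist','cookie_a'): rep('ck %.2f'%r['conf'],'w',r['region'],.02)
E
```

```text
time_s: 28.18
ee_pos: [0.5066, 0.3647, 0.0152]
eef_rot: [-0.0, 0.105, 0.994, -0.0]
wrist_force: [1.0, -0.1, -0.5]
gripper_width: 0.737
grip_force: 19.7
time_s: 28.6
ee_pos: [0.5067, 0.3647, 0.0153]
eef_rot: [0.0, 0.105, 0.994, 0.0]
wrist_force: [-0.0, 0.4, 0.0]
gripper_width: 1.0
grip_force: 0.0
time_s: 29.02
ee_pos: [0.506, 0.3642, 0.1568]
eef_rot: [-0.001, 0.105, 0.994, -0.001]
wrist_force: [-0.1, 1.2, -0.1]
gripper_width: 0.998
grip_force: 0.0
time_s: 29.43
ee_pos: [0.4701, 0.1957, 0.2568]
eef_rot: [0.0, 0.106, 0.994, -0.001]
wrist_force: [-0.2, -0.6, 0.4]
gripper_width: 1.001
grip_force: 0.0
slice placed (.5387,-.1447) t rect [ 537.7 -145.6] [100.5  66. ] long axis deg 177.3 mean [ 539.2 -146.2]
cro (.5315,-.354) t rect [ 533.1 -357. ] [129.7  64.4] long axis deg 3.4 mean [ 532.3 -360.6]
ck 0.62 t rect [612.6 356.5] [65.3 42.9] long axis deg 109.0 mean [613.1 358.9]
ck 0.58 t rect [637.1  95.7] [66.2 62.7] long axis deg 179.4 mean [637.1  97.5]
ck 0.69 w rect [505.6 362.9] [67.7 67.4] long axis deg 35.1 mean [505.5 363.6]
ck 0.66 w rect [596.9 359.9] [69.4 57.1] long axis deg 37.8 mean [596.5 358.6]
ck 0.62 w rect [624.8 108.3] [64.1 57.2] long axis deg 78.0 mean [627.1 107.9]
```

View pics/top3c.png

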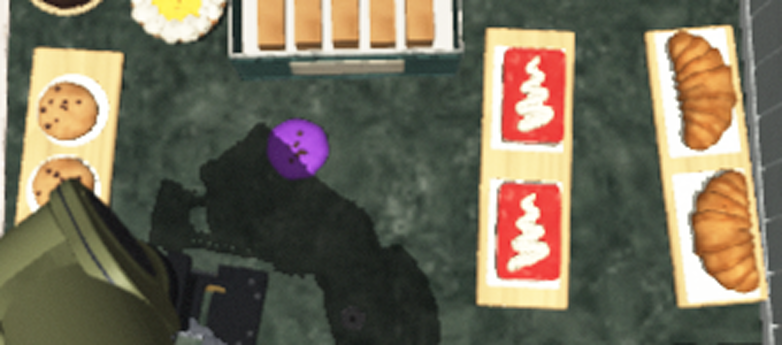

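Everything sits on its liner: slice (0.538, -0.146), croissant (0.533, -0.357), cookies (0.506, 0.363) and (0.597, 0.359), each within about 4 mm of its target. The shown pastries are undisturbed, so I hand the job in.

```bash
python3 -c "
from plant import arm
print(arm.finish_job())"
```

```text
the job is handed in; nothing more can be done
None
```

I placed all four pastries flat on empty liners beside their own kind, each about 4 mm or less from the liner's middle by my last camera measurements, and handed the job in at about 30 s; no verdict came back.

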